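# Stop the balance plate rocking

## Robot

A 6-joint arm with a two-finger parallel gripper is mounted at the origin on the work surface. World frame = base frame: x ahead of the robot, y to its left, z up, the work surface at z = 0. Lengths are in mm, angles in degrees, forces in N, time in s.
With the tool pointing down it reaches from about 375 to 900 mm from the base axis. Payload 3.1 kg.
Tool frame: the origin (TCP) lies midway between the tips of the shut fingers; the grasp point (between the pads) lies 19 mm behind it; y points along the fingers, x is the direction in which the jaws open and shut, and the axes are right-handed (so a half turn about y gives the same grasp; the last joint's range is limited). The gripper opens to 85 mm and grips with 20 to 120 N. Pads are 22 mm wide; open, the fingers measure 114 mm over their backs; the gripper's body (76 mm by 85 mm) begins 54 mm behind the grasp point. The pads swing forward as they close: fully open they stand 13 mm farther back than shut.
Start: joints at [-74.857, 30.224, 82.088, -0, 67.689, -10.227], TCP at [267.813, -564.688, 231.31] pointing down, gripper open.
Joint ranges: [-176.69, 176.69], [-43.24, 126.21], [12.49, 139.97], [-82, 262], [0, 151.66], [-163.58, 163.58]. Speed limits (degrees/s): [159.86, 159.86, 180, 180, 180, 180].

## Interface

Orientations are given as [roll, pitch, yaw] about the fixed x, y, z axes, in that order (R = Rz(yaw) Ry(pitch) Rx(roll)).
In Python, from cell import telemetry, eyes, workorder gives the robot as it stands.
- The arm moves only by the shell command python3 -m jog 'ROWS'. ROWS is JSON, a list that holds one entry, the list of rows, each a list of 7 numbers: the shift along the tool's x, y, z in mm, then the turn, a rotation vector about the tool's x, y, z in degrees, then the closure, from 0 (fully open) to 1 (shut). A call has 1 to 20 rows; each row is the pose to reach, as a shift and turn from the pose commanded when the call began, along the tool's axes at that moment; what a row does not reach only later rows make up. A row lasts 1/8 s, in which the tool goes at most 62.5 mm and 10.7 degrees, less where a joint would pass 70% of its speed; a pose out of reach is approached as far as the arm can. A call with a gripper value outside its range is refused whole. The fingers move at their own pace and stop on an object; the grip force is fixed at half the most. Time passes only in rows, so rows that repeat a pose let the fingers close. It gives the time, the measured TCP pose, the force and the opening at its end, in the units of the state.
- telemetry.sense(): the state, without advancing time (a new reading comes with each control period).
- eyes.grab_frame(name): name is "scene" or "top"; returns (picture, depth): 480x640x3 uint8, red, green, blue; 480x640 float32, mm along the optical axis (not along the pixel's ray), 0 where there is no reading.
- eyes.get_calibration(name): a dict with "camera_matrix" (3x3 intrinsics, pixels), "R" (3x3) and "t" (3): a world point X has camera coordinates R X + t. Camera axes: x right, y down, z forward; pixel columns grow to the right and rows downward; lengths in mm; the calibration is good to about 2 mm. A picture is of the moment at which its call begins. get_calibration takes no time and is no camera call.
- workorder.finish_job(): hands the job in, once; it reports no verdict.
The state is a dict: "clock": time; "joint_pos": joint angles; "joint_velocities": joint speeds; "joint_efforts": joint torques, N m; "ee_pos": TCP position; "eef_rot": TCP orientation; "wrist_force": force on the tool from outside, world axes, zero at the start; "wrist_torque": the same for the moment, N m; "width": opening from 0.0 (shut) to 1.0 (fully open).
Only numpy, scipy, OpenCV 4.12 (cv2) and the standard library are available. Lean on these libraries where they do the work, as an engineer would, in place of code of your own. Each camera call takes 0.05 s, during which the arm holds its last target.

## Task

The balance's carrier plate rocks because one of its four hidden feet is too short. With a fingertip press down on the plate's corners one after another until you find the one that sinks, then press that corner's shim tongue down fully flat and leave the plate lying level. Leave the other three shims raised, pick nothing up, do not lift or shove the plate, and leave everything else where it stands.

Things in the scene. Friction and masses are not known exactly. Their poses are not given: they have to be found in the camera images.
- plate: I-shaped aluminium plate 160 x 230 x 10 mm, loose, 2 kg with the low white balance fixed on its middle (150 x 86 mm, pan top 38 mm above the plate's top). It lies level, underside 32 mm above the bench, on a round rubber block (radius 28 mm) and a foot under each corner ear (36 mm in x by 50 mm in y). Origin: centre of the underside; x to the rear, away from the robot, y left, z up.
- corner_front_left (a point): centre of the top face of the plate's front left (-x, +y) ear, the place to press; 62 mm in x and 90 mm in y from the plate's centre, 42 mm above the bench at rest. A sound corner does not give under a press.
- corner_front_right (a point): centre of the top face of the plate's front right (-x, -y) ear, the place to press; 62 mm in x and 90 mm in y from the plate's centre, 42 mm above the bench at rest. The ear whose hidden foot is 4 mm too short (another one each time) sinks 3 to 4 mm under some 5 to 10 N and comes back level when let go.
- corner_rear_left (a point): centre of the top face of the plate's rear left (+x, +y) ear, the place to press; 62 mm in x and 90 mm in y from the plate's centre, 42 mm above the bench at rest. From the front ear to the rear ear each side is notched open, 88 mm long and 65 mm deep.
- corner_rear_right (a point): centre of the top face of the plate's rear right (+x, -y) ear, the place to press; 62 mm in x and 90 mm in y from the plate's centre, 42 mm above the bench at rest. Pressing does not hurt the plate; a fingertip pad fits on the ear.
- shim_a (a joint): Angle (rad) of one of four like shims, 0 flat (hard stop), larger is raised, 0.40 to 0.48 at the start. One per ear: a steel tongue 32 mm wide, 4 mm thick, out from under the ear's edge towards the plate's -x (front ones ahead of the plate, rear ones in the side notches). Which letter is at which corner is drawn anew each time.
- shim_b (a joint): Angle (rad) of one of four like shims, 0 flat (hard stop), larger is raised, 0.40 to 0.48 at the start. It turns on a pin parallel to the plate's y, 31 mm towards the plate's -x from the corner point and 12 mm below it; the tongue ends 40 mm from the pin.
- shim_c (a joint): Angle (rad) of one of four like shims, 0 flat (hard stop), larger is raised, 0.40 to 0.48 at the start. Press the tongue 61 mm towards the plate's -x from its ear's corner point (30 mm from the pin): its top there starts 2 to 4 mm above the plate's top and is 10 mm below it when flat.
- shim_d (a joint): Angle (rad) of one of four like shims, 0 flat (hard stop), larger is raised, 0.40 to 0.48 at the start. Pressing 30 mm from the pin takes about 8 N; the tongue stays where it is left, and when flat its inner toe fills the gap under the ear.
- weight: steel knob weight, 24 mm across, 38 mm tall, on the bench ahead of the plate between the front shims; a bystander, leave it alone.
- beaker: small glass beaker 44 mm across, 45 mm tall, behind the plate; a bystander, leave it alone.
- jar: amber jar 40 mm across, 50 mm tall, left of the plate; a bystander, leave it alone.
- wash_bottle: white bottle 66 mm across, 160 mm tall, left; a bystander, leave it alone.
- screwdriver: screwdriver lying at the right; a bystander, leave it alone.
- spatula: steel spatula lying at the left near the robot; a bystander, leave it alone.
- carton: cardboard carton 70 x 110 x 50 mm at the right; a bystander, leave it alone.
There are look-alikes about, which are no part of the job. Leave any orange look-alike of the part that bears shim_c alone. Leave any blue look-alike of the part that bears shim_d alone.

How it is judged:
By the outcome, as a careful person would: the job done as asked, in the order asked, and still so for the second after the job is handed in, with the robot touching nothing.
It also fails if it takes over 48 s, if anything falls off the work surface, if the arm or the gripper's body presses on something with over 40 N, if the wrist force passes 120 N, or if a joint passes its speed limit or range.

## Working session

There is one attempt and no reset: what is moved stays moved. The work goes in short steps, Python scripts to look and compute and a shell command to move; the robot and the scene stay as the last step left them, time stands still between calls to the robot, and variables do not carry over. Pictures are saved under pics/ and viewed, and the job is handed in when it is done.

```bash
mkdir -p pics; ls; python3 - <<'E'
from cell import telemetry, eyes, workorder
import cv2, numpy as np
for n in("scene","top"):
    p,d=eyes.grab_frame(n); cv2.imwrite(f"pics/{n}0.png",p[:,:,::-1]); np.save(f"pics/{n}0d.npy",d)
    c=eyes.get_calibration(n); print(n,c)
print(telemetry.sense())
E
```

```text
pics
scene {'camera_matrix': array([[445.95512414,   0.        , 318.61008854],
       [  0.        , 445.95512414, 237.2535308 ],
       [  0.        ,   0.        ,   1.        ]]), 'R': array([[-0.88519856,  0.46501555,  0.01356664],
       [ 0.33027253,  0.64870644, -0.6856384 ],
       [-0.32763328, -0.60244543, -0.72781586]]), 't': array([ 480.93840161, -129.80461829, 1304.95556216])}
top {'camera_matrix': array([[591.69734871,   0.        , 319.15217738],
       [  0.        , 591.69734871, 246.53653874],
       [  0.        ,   0.        ,   1.        ]]), 'R': array([[-0.00821215, -0.99991252, -0.01036857],
       [-0.99292582,  0.00938215, -0.11836509],
       [ 0.11845201,  0.00932318, -0.99291601]]), 't': array([-7.27523527e-01,  5.47667441e+02,  1.51451541e+03])}
{'clock': 0.1, 'joint_pos': array([-7.48552967e+01,  3.02733508e+01,  8.21518308e+01, -1.61844174e-04,
        6.76892239e+01, -1.02279618e+01]), 'joint_velocities': array([-0.01550627, -0.17229477, -0.16042406, -0.03175963,  0.00437667,
       -0.00970767]), 'joint_efforts': array([-1.64204089e-04, -4.43304706e+01, -1.78587949e+01, -1.89303373e-04,
        3.93427021e-03, -2.83220129e-05]), 'ee_pos': array([ 267.65725231, -564.04860312,  230.41910472]), 'eef_rot': array([-89.97983278,   0.11261409, -64.62725343]), 'wrist_force': array([ 0.33818912, -0.00523474,  0.22971007]), 'wrist_torque': array([ 0.00976118, -0.07216426, -0.03293532]), 'width': 0.9992986374258283}
```

View pics/scene0.png

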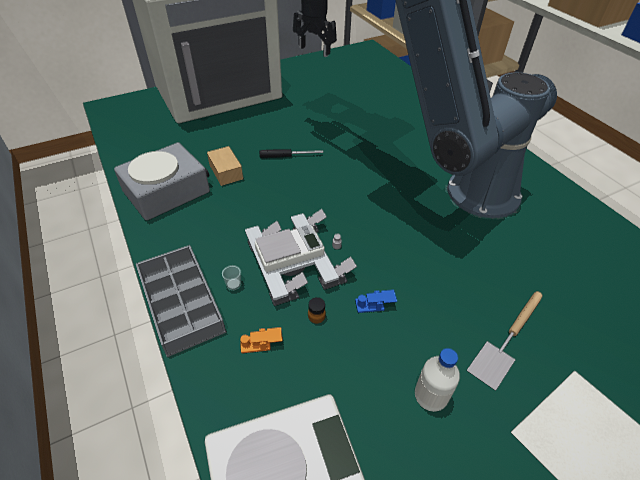

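View pics/top0.png

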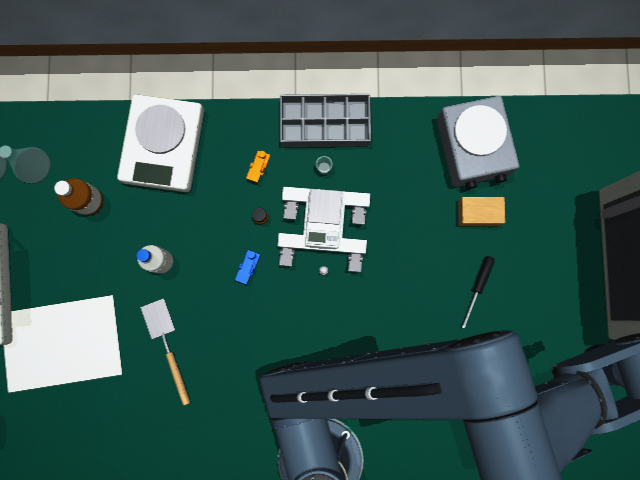

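The plate with the white balance is at top-image pixels (278–370, 187–272). Its four tongues are at about (290,210), (358,214), (286,257) and (355,262), and the weight is at (323,270). The orange (258,166) and blue (247,267) units stand loose to the left and are the look-alikes. Next I'll enlarge a crop.

```bash
python3 - <<'E'
import cv2
a=cv2.imread("pics/top0.png")[175:285,255:395]
cv2.imwrite("pics/crop0.png",cv2.resize(a,None,fx=5.5,fy=5.4,interpolation=cv2.INTER_CUBIC))
E
```

```text
(no output)
```

View pics/crop0.png

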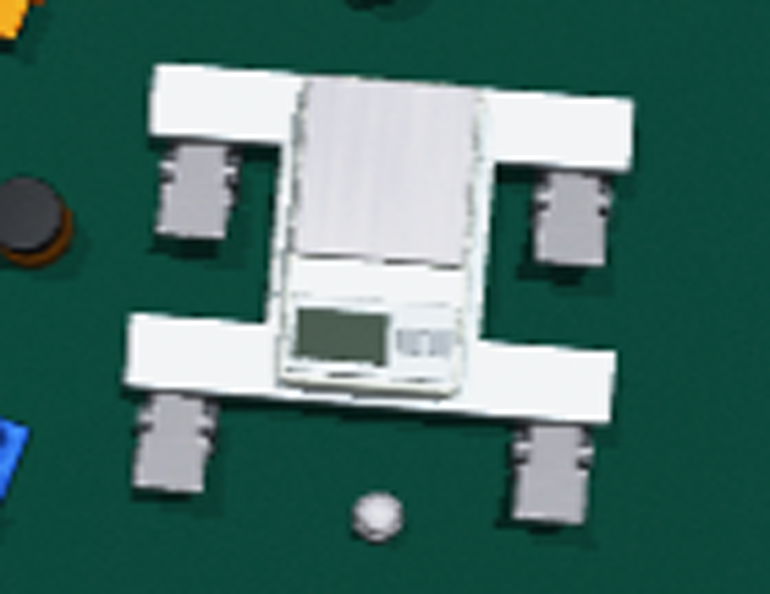

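```bash
cat > h.py <<'E'
from cell import telemetry, eyes, workorder
import cv2, numpy as np
from scipy.spatial.transform import Rotation as Ro
def onplane(n,uv,z):
    c=eyes.get_calibration(n);K,R,t=c["camera_matrix"],np.array(c["R"]),np.array(c["t"])
    C=-R.T@t; r=R.T@np.linalg.inv(K)@np.array([uv[0],uv[1],1.]); return C+r*(z-C[2])/r[2]
def proj(n,X):
    c=eyes.get_calibration(n);x=c["camera_matrix"]@(np.array(c["R"])@np.array(X)+c["t"]);return x[:2]/x[2]
E
python3 - <<'E'
from h import *
d=np.load("pics/top0d.npy")
f=lambda u,v:(255+(u+.5)/5.5-.5,175+(v+.5)/5.4-.5)
P={k:onplane("top",f(*q),42)[:2] for k,q in dict(RL=(154,65),RR=(633,99),FR=(612,420),FL=(125,384)).items()}
for k in P: print(k,P[k].round(1))
print({a+b:np.linalg.norm(P[a]-P[b]).round(1) for a,b in(("RL","RR"),("FL","FR"),("RL","FL"),("RR","FR"))})
m=sum(P.values())/4
ly=(P["RL"]-P["RR"])+(P["FL"]-P["FR"]); lx=(P["RL"]-P["FL"])+(P["RR"]-P["FR"])
yy=np.degrees(np.arctan2(-ly[0],ly[1])); yx=np.degrees(np.arctan2(lx[1],lx[0])); print(m,yy,yx)
yaw=np.radians((yy*230+yx*160)/390); R=np.array([[np.cos(yaw),-np.sin(yaw)],[np.sin(yaw),np.cos(yaw)]])
S=dict(FL=(-1,1),FR=(-1,-1),RL=(1,1),RR=(1,-1))
for k,s in S.items():
    c=m+R@np.array([62*s[0],90*s[1]]); t=m+R@np.array([62*s[0]-61,90*s[1]])
    print(k,c.round(1),t.round(1),proj("top",[*c,42]).round(),proj("top",[*t,44]).round())
K=eyes.get_calibration("top");
for k in S:
    u,v=proj("top",[*(m+R@np.array([62*S[k][0],90*S[k][1]])),42]).round().astype(int); z=d[v,u]
    r=np.linalg.inv(K["camera_matrix"])@[u,v,1]; print(k,(np.array(K["R"]).T@(r*z-K["t"])).round(1))
s=telemetry.sense(); print(Ro.from_euler("xyz",s["eef_rot"],degrees=True).as_matrix().round(3))
E
```

```text
RL [706.2  89.3]
RR [ 686.9 -139.4]
FR [ 530.1 -126.7]
FL [549.7 103.1]
{'RLRR': np.float64(229.5), 'FLFR': np.float64(230.6), 'RLFL': np.float64(157.1), 'RRFR': np.float64(157.3)}
[618.24832421 -18.4216919 ] -4.842337850268626 -4.858202983726667
FL [564.1  76.5] [503.3  81.7] [288. 240.] [286. 263.]
FR [ 548.9 -102.9] [488.1 -97.7] [357. 245.] [355. 269.]
RL [687.6  66. ] [626.9  71.2] [291. 193.] [289. 216.]
RR [ 672.4 -113.3] [ 611.6 -108.2] [360. 198.] [358. 221.]
FL [564.2  75.2  43.9]
FR [ 549.7 -104.    41.3]
RL [688.6  67.1  43.3]
RR [ 673.3 -113.7   43.6]
[[ 0.429 -0.001  0.904]
 [-0.904  0.002  0.429]
 [-0.002 -1.     0.   ]]
```

The fitted plate outline measures 230 x 157 mm. Its centre is at (618, -18) with a yaw of -4.85°. I'll move with the fingers shut to above the front right ear at (549, -103), with the jaws along the plate's y.

```bash
python3 -m jog '[[[-60,0,90,0,6,0,1],[-120,10,181,0,12,0,1],[-180,30,271,0,18,0,1],[-240,60,362,0,24,0,1],[-297,90,452,0,30.2,0,1],[-297,130,452,0,30.2,0,1],[-297,130,452,0,30.2,0,1],[-297,130,452,0,30.2,0,1],[-297,130,452,0,30.2,0,1],[-297,130,452,0,30.2,0,1],[-297,130,452,0,30.2,0,1],[-297,130,452,0,30.2,0,1],[-297,130,452,0,30.2,0,1],[-297,130,452,0,30.2,0,1]]]'
```

```text
clock: 1.85
ee_pos: [548.8, -103.7, 101.8]
eef_rot: [-90.0, -0.0, -94.9]
wrist_force: [0.2, 0.4, 0.7]
width: 0.001
```

```bash
python3 -m jog '[[[0,20,0,0,0,0,1],[0,40,0,0,0,0,1],[0,54,0,0,0,0,1],[0,54,0,0,0,0,1],[0,54,0,0,0,0,1]]]'; python3 - <<'E'
from h import *
p,d=eyes.grab_frame("scene"); cv2.imwrite("pics/s1.png",cv2.resize(p[190:320,220:380,::-1],None,fx=4.5,fy=4.5,interpolation=2))
E
```

```text
clock: 2.48
ee_pos: [549.3, -102.9, 47.7]
eef_rot: [-90.0, -0.0, -94.8]
wrist_force: [-0.6, -0.5, 1.5]
width: 0.0
```

View pics/s1.png

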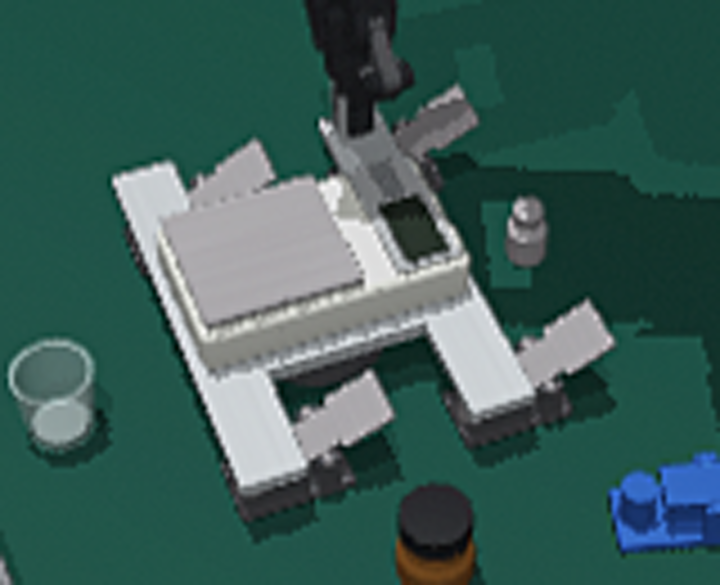

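The fingertip hovers over the front right ear, at crop pixel (362,128). All four tongues are raised. I'll press in small steps and log the force.

```bash
python3 -m jog '[[[0,3,0,0,0,0,1],[0,4,0,0,0,0,1],[0,5,0,0,0,0,1],[0,5,0,0,0,0,1]]]'; python3 -m jog '[[[0,1,0,0,0,0,1],[0,1,0,0,0,0,1]]]';python3 -m jog '[[[0,1,0,0,0,0,1],[0,1,0,0,0,0,1]]]'
```

```text
clock: 3.02
ee_pos: [548.9, -102.6, 42.3]
eef_rot: [-90.0, 0.0, -94.8]
wrist_force: [0.3, -0.4, -1.2]
width: 0.001
clock: 3.28
ee_pos: [549.0, -102.7, 42.1]
eef_rot: [-90.0, -0.0, -94.8]
wrist_force: [-1.6, 0.2, 5.0]
width: 0.0
clock: 3.52
ee_pos: [549.0, -102.7, 42.0]
eef_rot: [-90.0, -0.0, -94.8]
wrist_force: [-2.5, 0.8, 12.5]
width: -0.002
```

Front right holds: 12.5 N with z still at 42.0. Next is rear right, 124 mm along plate +x.

```bash
python3 -m jog '[[[0,-20,0,0,0,0,1],[0,-30,20,0,0,0,1],[0,-30,60,0,0,0,1],[0,-30,100,0,0,0,1],[0,-30,124,0,0,0,1],[0,-22,124,0,0,0,1],[0,-10,124,0,0,0,1],[0,-5,124,0,0,0,1],[0,-5,124,0,0,0,1],[0,-5,124,0,0,0,1]]]'; python3 -m jog '[[[0,3,0,0,0,0,1],[0,4,0,0,0,0,1],[0,4,0,0,0,0,1]]]'; python3 -m jog '[[[0,1,0,0,0,0,1],[0,1,0,0,0,0,1]]]';python3 -m jog '[[[0,1,0,0,0,0,1],[0,1,0,0,0,0,1]]]'
```

```text
clock: 4.78
ee_pos: [672.4, -113.2, 45.5]
eef_rot: [-90.0, -0.0, -94.8]
wrist_force: [0.3, 0.1, 0.1]
width: -0.002
clock: 5.15
ee_pos: [672.7, -113.2, 42.1]
eef_rot: [-90.0, -0.0, -94.8]
wrist_force: [-1.9, 0.2, 5.0]
width: 0.0
clock: 5.4
ee_pos: [672.7, -113.2, 42.1]
eef_rot: [-90.0, -0.0, -94.8]
wrist_force: [-1.7, 1.2, 9.7]
width: -0.005
clock: 5.65
ee_pos: [672.7, -113.2, 42.1]
eef_rot: [-90.0, -0.0, -94.8]
wrist_force: [-4.1, 0.3, 13.1]
width: 0.001
```

Rear right holds too, with 13 N at z 42.1. I'll cross high over the balance to rear left.

```bash
python3 -m jog '[[[0,-30,0,0,0,0,1],[0,-75,0,0,0,0,1],[-10,-78,0,0,0,0,1],[-60,-78,0,0,0,0,1],[-110,-78,0,0,0,0,1],[-160,-78,0,0,0,0,1],[-180,-78,0,0,0,0,1],[-180,-78,0,0,0,0,1],[-180,-40,0,0,0,0,1],[-180,-12,0,0,0,0,1],[-180,-6,0,0,0,0,1],[-180,-6,0,0,0,0,1],[-180,-6,0,0,0,0,1]]]'; python3 -m jog '[[[0,3,0,0,0,0,1],[0,4,0,0,0,0,1],[0,4,0,0,0,0,1]]]'; python3 -m jog '[[[0,1,0,0,0,0,1],[0,1,0,0,0,0,1]]]';python3 -m jog '[[[0,1,0,0,0,0,1],[0,1,0,0,0,0,1]]]'
```

```text
clock: 7.28
ee_pos: [688.9, 65.5, 46.8]
eef_rot: [-89.8, -0.0, -94.9]
wrist_force: [0.2, -0.2, 0.4]
width: -0.001
clock: 7.65
ee_pos: [688.0, 66.3, 42.1]
eef_rot: [-89.9, -0.0, -94.8]
wrist_force: [0.6, 0.1, 2.5]
width: -0.0
clock: 7.9
ee_pos: [688.1, 66.3, 40.9]
eef_rot: [-89.9, 0.0, -94.8]
wrist_force: [-0.6, -0.2, 4.5]
width: -0.002
clock: 8.15
ee_pos: [688.2, 66.4, 39.8]
eef_rot: [-89.9, 0.0, -94.8]
wrist_force: [-0.1, 0.7, 5.5]
width: -0.002
```

It is sinking at rear left: z is 39.8 at 5.5 N. I'll press a little further to confirm where it stops.

```bash
python3 -m jog '[[[0,1,0,0,0,0,1],[0,2,0,0,0,0,1],[0,2,0,0,0,0,1]]]'; python3 -m jog '[[[0,1,0,0,0,0,1],[0,1,0,0,0,0,1]]]'
```

```text
clock: 8.52
ee_pos: [688.3, 66.4, 38.7]
eef_rot: [-89.9, 0.0, -94.8]
wrist_force: [-1.7, 0.6, 8.7]
width: -0.0
clock: 8.78
ee_pos: [688.3, 66.4, 38.6]
eef_rot: [-89.9, 0.0, -94.8]
wrist_force: [-3.0, -0.1, 12.8]
width: 0.003
```

Rear left sank 3.5 mm to a stop at 12.8 N, so it is the short corner. I'll lift off, move 61 mm towards plate -x to its tongue, and take a picture before pressing.

```bash
python3 -m jog '[[[0,-4,0,0,0,0,1],[0,-10,0,0,0,0,1],[0,-32,0,0,0,0,1],[0,-32,-30,0,0,0,1],[0,-32,-61,0,0,0,1],[0,-26,-61,0,0,0,1],[0,-18,-61,0,0,0,1],[0,-18,-61,0,0,0,1],[0,-18,-61,0,0,0,1]]]'; python3 - <<'E'
from h import *
p,d=eyes.grab_frame("scene"); cv2.imwrite("pics/s2.png",cv2.resize(p[190:320,220:380,::-1],None,fx=4.5,fy=4.5,interpolation=2))
E
```

```text
clock: 9.9
ee_pos: [627.7, 71.2, 54.1]
eef_rot: [-90.0, 0.0, -94.8]
wrist_force: [-0.4, -0.2, 0.4]
width: -0.001
```

View pics/s2.png

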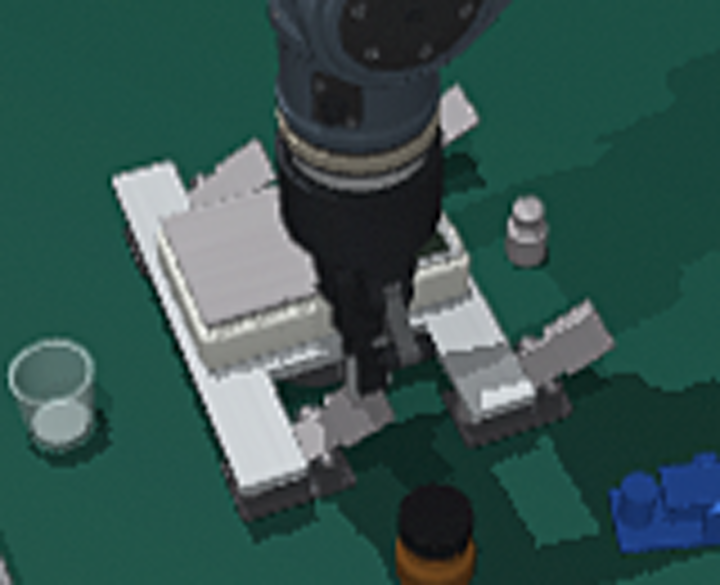

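The plate came back level. The fingertip is over the rear-left tongue's outer part, at crop pixel (370,385). I'll press it down.

```bash
python3 -m jog '[[[0,4,0,0,0,0,1],[0,7,0,0,0,0,1],[0,9,0,0,0,0,1],[0,11,0,0,0,0,1],[0,13,0,0,0,0,1],[0,13,0,0,0,0,1]]]'; python3 -m jog '[[[0,2,0,0,0,0,1],[0,4,0,0,0,0,1],[0,6,0,0,0,0,1],[0,7,0,0,0,0,1],[0,7,0,0,0,0,1]]]'; python3 -m jog '[[[0,1,0,0,0,0,1],[0,2,0,0,0,0,1],[0,2,0,0,0,0,1]]]'
```

```text
clock: 10.7
ee_pos: [624.9, 71.6, 41.8]
eef_rot: [-90.3, -0.0, -94.8]
wrist_force: [-3.8, 0.9, 6.5]
width: -0.001
clock: 11.32
ee_pos: [625.0, 71.6, 34.5]
eef_rot: [-90.2, -0.0, -94.8]
wrist_force: [-2.0, -0.3, 3.5]
width: -0.003
clock: 11.7
ee_pos: [625.2, 71.6, 32.6]
eef_rot: [-90.2, -0.0, -94.8]
wrist_force: [-4.3, 0.6, 6.5]
width: 0.002
```

```bash
python3 -m jog '[[[0,1,0,0,0,0,1],[0,2,0,0,0,0,1],[0,2,0,0,0,0,1]]]'; python3 -m jog '[[[0,1,0,0,0,0,1],[0,1,0,0,0,0,1],[0,1,0,0,0,0,1]]]'
```

```text
clock: 12.08
ee_pos: [625.1, 71.6, 31.7]
eef_rot: [-90.2, -0.0, -94.8]
wrist_force: [-5.7, 0.7, 12.3]
width: 0.002
clock: 12.45
ee_pos: [625.1, 71.6, 31.6]
eef_rot: [-90.2, -0.0, -94.8]
wrist_force: [-7.5, 0.8, 17.7]
width: -0.0
```

```bash
python3 -m jog '[[[0,1,0,0,0,0,1],[0,1,0,0,0,0,1],[0,1,0,0,0,0,1]]]'; python3 -m jog '[[[0,-4,0,0,0,0,1],[0,-15,0,0,0,0,1],[0,-60,0,0,0,0,1],[0,-110,0,0,0,0,1],[0,-110,0,0,0,0,1],[0,-110,0,0,0,0,1]]]'; python3 - <<'E'
from h import *
for n,b in(("scene",(190,320,220,380)),("top",(175,285,255,395))):
  p,d=eyes.grab_frame(n); cv2.imwrite(f"pics/{n}3.png",cv2.resize(p[b[0]:b[1],b[2]:b[3],::-1],None,fx=4.5,fy=4.5,interpolation=2)) 
E
```

```text
clock: 12.82
ee_pos: [625.1, 71.7, 31.4]
eef_rot: [-90.2, -0.0, -94.8]
wrist_force: [-8.3, 0.3, 22.1]
width: -0.004
clock: 13.58
ee_pos: [626.6, 71.4, 138.1]
eef_rot: [-90.0, -0.0, -94.8]
wrist_force: [0.3, -1.1, -1.4]
width: -0.003
```

View pics/scene3.png

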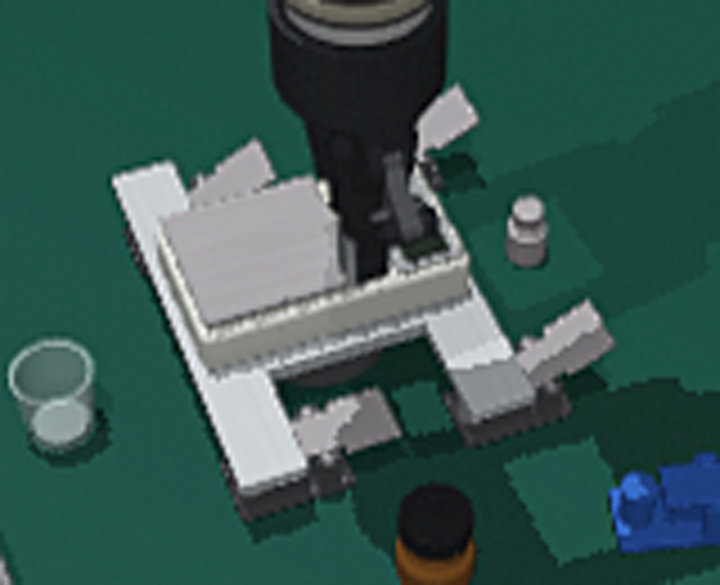

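The tongue now lies flat, at crop (350,420), and the other three are still up. I'll do a light functional check on the rear-left ear, pressing only to about 8 N.

```bash
python3 -m jog '[[[0,0,30,0,0,0,1],[0,0,61,0,0,0,1],[0,40,61,0,0,0,1],[0,80,61,0,0,0,1],[0,91,61,0,0,0,1],[0,91,61,0,0,0,1],[0,91,61,0,0,0,1]]]'; python3 -m jog '[[[0,3,0,0,0,0,1],[0,5,0,0,0,0,1],[0,6,0,0,0,0,1],[0,6,0,0,0,0,1]]]'
```

```text
clock: 14.55
ee_pos: [688.9, 66.2, 48.7]
eef_rot: [-89.8, 0.0, -94.8]
wrist_force: [-0.2, -0.2, 0.8]
width: -0.001
clock: 15.05
ee_pos: [687.9, 66.2, 42.0]
eef_rot: [-90.0, -0.0, -94.8]
wrist_force: [-1.5, 1.4, 3.7]
width: -0.002
```

```bash
python3 -m jog '[[[0,1,0,0,0,0,1],[0,1,0,0,0,0,1]]]'
```

```text
clock: 15.3
ee_pos: [687.9, 66.3, 41.9]
eef_rot: [-90.0, -0.0, -94.8]
wrist_force: [-3.1, 0.2, 8.6]
width: 0.001
```

The ear now holds: 8.6 N at 41.9 mm, where it had been down near 39 before. I'll retreat up and to the side, then look.

```bash
python3 -m jog '[[[0,-4,0,0,0,0,1],[0,-15,0,0,0,0,1],[0,-70,0,0,0,0,1],[0,-130,0,0,0,0,1],[0,-180,0,0,0,0,1],[60,-190,0,0,0,0,1],[120,-190,-30,0,0,0,1],[180,-190,-60,0,0,0,1],[240,-190,-90,0,0,0,1],[300,-190,-120,0,0,0,1],[360,-190,-150,0,0,0,1],[420,-190,-180,0,0,0,1],[420,-190,-180,0,0,0,1],[420,-190,-180,0,0,0,1],[420,-190,-180,0,0,0,1]]]'; python3 - <<'E'
from h import *
P={}
for n,b in(("scene",(190,320,220,380)),("top",(175,285,255,395))):
  p,d=eyes.grab_frame(n); cv2.imwrite(f"pics/{n}4f.png",p[:,:,::-1]);cv2.imwrite(f"pics/{n}4.png",cv2.resize(p[b[0]:b[1],b[2]:b[3],::-1],None,fx=4.5,fy=4.5,interpolation=2)) 
a=cv2.imread("pics/top0.png").astype(int);b=cv2.imread("pics/top4f.png").astype(int)
K=eyes.get_calibration("top"); d0=np.load("pics/top0d.npy")
m=np.array([618.25,-18.42]);y=np.radians(-4.85);R=np.array([[np.cos(y),-np.sin(y)],[np.sin(y),np.cos(y)]])
for k,s in dict(FL=(-1,1),FR=(-1,-1),RL=(1,1),RR=(1,-1)).items():
  o=[]
  for off in(0,-48,-62):
    u,v=proj("top",[*(m+R@np.array([62*s[0]+off,90*s[1]])),40]).round().astype(int)
    for D in(d0,d):
      zs=[(np.array(K["R"]).T@(np.linalg.inv(K["camera_matrix"])@[uu,vv,1]*D[vv,uu]-K["t"]))[2] for uu in range(u-4,u+5) for vv in range(v-1,v+2)]; o.append(round(float(np.median(zs)),1))
  print(k,o)
E
```

```text
clock: 17.18
ee_pos: [473.2, -336.4, 230.4]
eef_rot: [-90.0, 0.0, -94.8]
wrist_force: [0.5, 0.7, -0.7]
width: -0.003
FL [41.2, 40.6, 40.1, 41.1, 46.0, 46.6]
FR [41.0, 41.7, 40.4, 39.5, 46.0, 45.4]
RL [42.0, 42.0, 38.5, 32.8, 46.4, 30.5]
RR [41.0, 41.1, 41.0, 40.7, 47.9, 46.9]
```

View pics/scene4f.png

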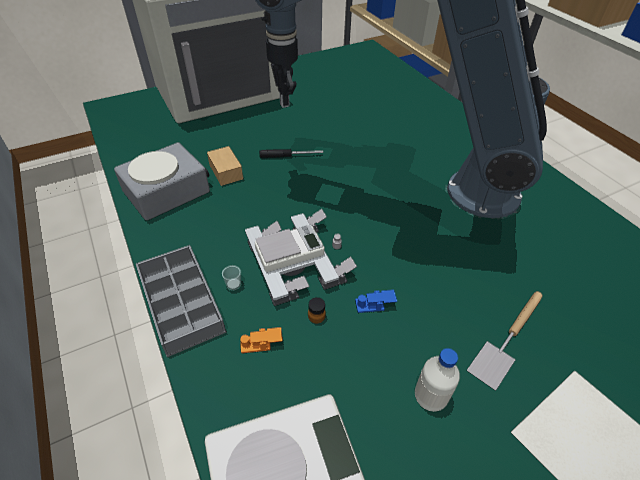

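View pics/top4.png

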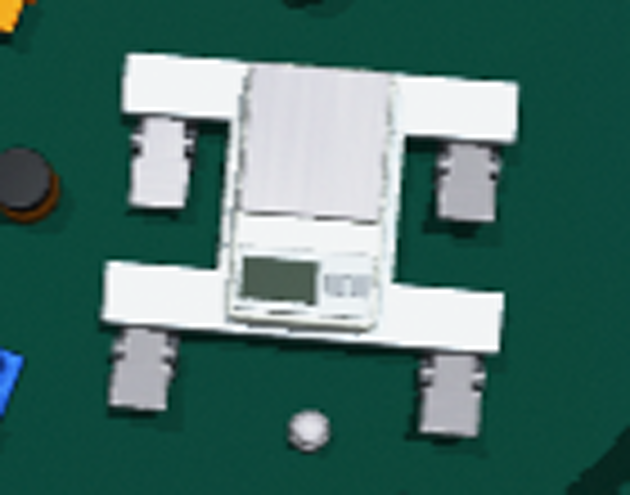

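The rear-left tongue, at top crop (162,160), is flat: brighter, longer and about 31 mm high. The other three are raised as before, at about 46 mm. The plate lies level and unmoved, and the bystanders are where they stood. I'm handing in.

```bash
python3 -c "
from cell import workorder; print(workorder.finish_job())"
```

```text
the job is handed in; nothing more can be done
None
```

The short foot was under the rear left corner. I pressed that corner's shim fully flat and handed the job in after about 17 s of the 48 s allowed.

- **Finding the corner:** With the fingers shut, front right and rear right held at about 13 N without giving. Rear left sank about 3.5 mm to a stop and came back level when let go. I did not need to test front left.
- **Pressing the shim:** I pressed the rear left tongue to its hard stop. The fingertip stopped at 31.4 mm under 22 N; flat should be 32 mm, which is within the roughly 2 mm calibration.
- **Last checks:**
    - A light re-press of the rear left corner (8.6 N) held at 41.9 mm. That was one extra press beyond what you asked for.
    - By camera depth, all four ears read 41 to 42 mm. The rear left tongue read about 31 mm and the other three stayed raised at about 46 mm.
    - The plate and the other things looked unmoved in the final pictures. No check failed or disagreed.

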